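# Lock the juicer basket and take off its screw cap of unknown hand

### The arm

A 6-joint arm with a two-finger parallel gripper is mounted at the origin on a cart in front of the work surface, level with it; the furniture and walls round the work are solid. World frame = base frame: x ahead of the robot, y to its left, z up, the work surface at z = 0. Lengths are in m, angles in rad, forces in N, time in s.
With the tool pointing down it reaches from about 0.25 to 0.725 m from the base axis. Payload 4 kg.
Tool frame: the origin (TCP) lies midway between the tips of the shut fingers; the grasp point (between the pads) lies 19 mm behind it; z points along the fingers, y is the line along which they close (so a half turn about z gives the same grasp; the last joint's range is limited). The gripper opens to 85 mm and grips with 20 to 120 N. Pads are 22 mm wide; open, the fingers measure 114 mm over their backs; the gripper's body (76 mm by 85 mm) begins 54 mm behind the grasp point. The pads swing forward as they close: fully open they stand 13 mm farther back than shut.
Start: joints at [-1.265, 0.241, 0.005, 1.335, 0, 1.571], TCP at [0.151, -0.477, 0.231] pointing down, gripper open.
Joint ranges: [-2.72, 2.72], [-1.05, 1.87], [-1.09, 1.28], [-1.99, 2.15], [-1.42, 1.44], [-3.14, 3.14]. Speed limits (rad/s): [2.79, 2.79, 3.14, 3.14, 3.14, 3.14].

### API

Orientations are given as a unit quaternion [x, y, z, w].
In Python, from workcell import get_obs, camera, job_done, silhouettes gives the robot as it stands. The module is installed in compiled form; this text tells all that it offers.
- The arm moves only by the tool drive_tool, never from a script. Its argument "increments" is a list of rows, each a list of 3 entries, a list of its own where there are three numbers: the shift along the world's x, y, z in mm, then the turn, a rotation vector about the world's x, y, z in degrees, then the opening, from 0 (shut) to 1 (fully open). A call has 1 to 8 rows; each row shifts and turns the commanded pose from where the row before left it; what a row does not reach is not made up. A row lasts 1/12 s, in which the tool goes at most 41.7 mm and 7.16 degrees, less where a joint would pass 70% of its speed; a pose out of reach is approached as far as the arm can. A call is refused whole if a number of a shift passes 41.7 or a number of a turn 7.16, either way. A call with a gripper value outside its range is refused whole. The fingers move at their own pace and stop on an object; the grip force is fixed at half the most. Time passes only in rows, so rows that do not move let the fingers close. It gives the time, the measured TCP pose, the force, the opening and the grip force at its end, in the units of the state.
- get_obs(): the state, without advancing time (a new reading comes with each control period).
- camera(name): name is "scene" or "side" or "wrist"; returns a dict with "image" (384x512x3 uint8, red, green, blue), "K" (3x3 intrinsics, pixels), "k1" (the pictures are not rectified: a ray, as slopes to the right and down, at radius r is drawn at 1 + k1 r^2 times it, then the intrinsics apply), "view" (4x4, takes a point from world to camera coordinates). Camera axes: x right, y down, z forward; pixel columns grow to the right and rows downward; lengths in m; the calibration is good to about 2 mm. A picture is of the moment at which its call begins. There is no depth.
- job_done(): hands the job in; it is judged then, once.
Trained networks look in a picture, given as the dict that the camera call returned (one of the last four; its "shot" number tells which), for a name from the list of things; names that differ only in an ending like _2 or _b are one class to them, and where a whole thing is asked for, a point or a joint stands for the part that bears it (a point fixed in the world has none). Each returns a list of dicts, best first, with "conf" (0 to 1); they miss things now and then, are a little off and sometimes report something else, mostly with a low value. They report only what shows in the picture. A call takes as long as a camera call.
- silhouettes(query, picture): "region" (384x512 bool, what is visible of it) and "bbox" ([left, top, right, bottom] in pixels, round what is visible of it).
The state is a dict: "clock": time; "joint_pos": joint angles; "joint_vel": joint speeds; "tau": joint torques, N m; "eef_pos": TCP position; "tool_rot": TCP orientation; "ft_force": force on the tool from outside, world axes, zero at the start; "ft_torque": the same for the moment, N m; "grip_width": finger opening in m; "grasp_force": force on a finger pad.
Only numpy, scipy, OpenCV 4.12 (cv2) and the standard library are available. Lean on these libraries where they do the work, as an engineer would, in place of code of your own. Each camera call takes 0.05 s, during which the arm holds its last target. There are 200 camera calls.

### The job

The juicer's basket must come out for washing: lay the lock bar fully down across the two forked ears on the near side of the bowl, tongue between the basket's ribs so that it cannot spin, and let go of it. Then unscrew the black cap in the middle; nobody remembers whether its thread is left-hand or right-hand, so try one way and, if it only binds, the other. Lift the cap off, more than 5 cm above where it sat, and finish while still holding it up, with the bar left in place and the mug, lemon and teaspoon left alone.

Things in the scene. Friction and masses are not known exactly. Their poses are not given: they have to be found in the camera images.
- juicer: Centrifugal juicer, lid off, fixed: white bowl 200 mm across (rim 137 mm up, inner radius 94), aluminium housing with a dial on its near (-x) side. Origin: centre of the underside, on the spindle axis, z up; turned up to 0.4 rad. A spout at the far right, 60 degrees right of +x, ends 95 mm up.
- ear_left (a point): Seat centre of the bowl's left forked ear, at (-72, 84, 140) mm in the juicer's frame. The ear is 20 mm long in the juicer's y, its seat flat; two cheeks 10 mm higher leave a slot 28 mm wide in x for the bar, which lies along the juicer's y axis.
- ear_right (a point): The same of the right ear, at (-72, -84, 140) mm in the juicer's frame. The two ears measure 188 mm over their outer ends. Laid home, the bar's origin is at (-72, 0, 120) mm in the juicer's frame, its turned-down ends outside the ears.
- lock_bar: Lock bar, 0.2 kg, stands on the worktop on its two turned-down ends and middle tongue; origin under its middle at their feet. Steel, 204 mm long (y), 22 wide (x), plate from 20 to 26 mm up; 194 mm between the ends; tongue 8 mm in x, 42 in y (34 at the foot). Same both ways round. Left of the juicer, y axis within 0.6 rad of world y.
- bar_grip (a point): Centre of the black grip block on top of the bar's middle, 37 mm above the bar's origin. The block is 16 mm wide (bar's x), 46 mm long (bar's y) and 22 mm high.
- cap: Black round ribbed cap, 48 mm across, 28 high, 0.12 kg; origin: centre of the lower rim, 158 mm above the juicer's origin when on. Coarse thread: 0.75 to 1.35 rad of turn against the basket the loosening way frees it, then it lifts straight off. The wrong way it is stopped hard within 0.15 rad and then slips in the grip. Hand varies.
- basket (a joint): Angle of the steel basket about the juicer's z, rad, anticlockwise from above, about 0 at the start. It spins more easily than the cap, so it must be locked: 8 ribs, 4 mm thick, radius 54 to 82, tops 133 mm above the juicer's origin; at 0 the bar's tongue drops midway between two. Locked, it has about 0.1 rad of play either way. Floor 108 mm up.
- spindle_top (a point): Centre of the cap's top as screwed on: on the juicer's axis, 186 mm above its origin; it stays there. The cap's sealing ring drags: about 0.2 Nm to turn it, 10 N to pull it off. Turned in small steps and read at rest, the moment on the tool stays under 0.2 Nm the loosening way and passes 0.35 Nm against the stop (grip 40 N), at the latest after 0.5 rad of tool turn.
- mug_a: White dotted mug, 93 mm high, to the right of the juicer; leave it alone. Origin: its underside.
- lemon: Lemon, 78 mm long, left of and behind the juicer; leave it alone. Origin: its underside.
- teaspoon: Metal teaspoon, 132 mm long, on the worktop to the right; leave it alone. Origin: its underside.

How it is judged:
On the way, in this order (a step that is already met when the one before it is completed fails the run):
1. the lock bar lies fully down on both ears, tongue between the basket's ribs, and is let go (x of lock_bar in the frame of juicer between -0.079 and -0.065 m and y of lock_bar in the frame of juicer between -0.007 and 0.007 m and z of lock_bar in the frame of juicer between 0.115 and 0.125 m and angle between the y axis of lock_bar and the y axis of juicer, either way round below 0.08 rad and angle between lock_bar's own z axis and vertical below 0.06 rad and contact force between lock_bar and the fingers below 0.3 N and linear speed of lock_bar below 0.02 m/s and z of cap in the frame of juicer below 0.164 m), for 0.2 s.
2. the cap comes off the spindle while the bar holds the basket (x of lock_bar in the frame of juicer between -0.079 and -0.065 m and y of lock_bar in the frame of juicer between -0.007 and 0.007 m and z of lock_bar in the frame of juicer between 0.115 and 0.125 m and angle between the y axis of lock_bar and the y axis of juicer, either way round below 0.08 rad and angle between lock_bar's own z axis and vertical below 0.06 rad and z of cap in the frame of juicer above 0.175 m), for 0.1 s.
At the end, for the whole second after the job is handed in: The gripper holds the cap still, its lower rim more than 50 mm above where it sat, touching nothing else; the bar lies on the ears (within 7 mm, 5 mm in height and 0.08 rad of home) and is not touched by the fingers (x of lock_bar in the frame of juicer between -0.079 and -0.065 m and y of lock_bar in the frame of juicer between -0.007 and 0.007 m and z of lock_bar in the frame of juicer between 0.115 and 0.125 m and angle between the y axis of lock_bar and the y axis of juicer, either way round below 0.08 rad and angle between lock_bar's own z axis and vertical below 0.06 rad and z of cap in the frame of juicer above 0.208 m and contact force between cap and the fingers above 1 N and contact force between cap and juicer below 0.1 N and contact force between cap and lock_bar below 0.1 N and linear speed of cap below 0.03 m/s and contact force between lock_bar and the fingers below 0.3 N); the arm keeps its last pose, push and grip.
It fails at once if the mug is moved (distance of mug_a from where it was at the start of the episode above 0.03 m or angle between mug_a's own z axis and vertical above 0.3 rad).
It fails at once if the lemon is moved (distance of lemon from where it was at the start of the episode above 0.05 m).
It fails at once if the teaspoon is moved (distance of teaspoon from where it was at the start of the episode above 0.03 m).
It also fails if it takes over 64 s, if anything falls off the work surface, if the arm or the gripper's body presses on something with over 40 N, if the wrist force passes 120 N, or if a joint passes its speed limit or range.

## Working session

There is one attempt and no reset: what is moved stays moved. The work goes in short steps, Python scripts to look and compute and a tool call to move; the robot and the scene stay as the last step left them, time stands still between calls to the robot, and variables do not carry over. Pictures are saved under pics/ and viewed, at most 10 in all, crops included, and the job is handed in when it is done.

Besides the shell and the picture viewer there is one more tool, called after "Call:" by a JSON object that holds its "method" and its "body", one argument or row to a line. drive_tool: Moves the arm, as the interface text tells. Its arguments: {"type":"object","properties":{"increments":{"type":"array"}},"required":["increments"]}

```bash
mkdir -p pics; cat > h.py <<'E'
import numpy as np, cv2
from workcell import get_obs, camera, job_done, silhouettes
def proj(c,P):
    P=np.atleast_2d(P); v=np.asarray(c["view"]); q=P@v[:3,:3].T+v[:3,3]
    s=q[:,:2]/q[:,2:]; s=s*(1+c["k1"]*(s**2).sum(1,keepdims=True)); K=np.asarray(c["K"])
    return s@K[:2,:2].T+K[:2,2]
def ray(c,uv):
    K=np.asarray(c["K"]); d=(np.array(uv,float)-K[:2,2])/np.diag(K)[:2]; s=d.copy()
    for _ in range(20): s=d/(1+c["k1"]*(s@s))
    v=np.asarray(c["view"]); R=v[:3,:3]; r=R.T@np.append(s,1); return -R.T@v[:3,3], r
def atz(c,uv,z):
    o,r=ray(c,uv); return o+r*(z-o[2])/r[2]
E
python3 - <<'E'
from h import *
o=get_obs(); print(o)
for n in ["scene","side"]:
    c=camera(n); cv2.imwrite(f"pics/{n}0.png",cv2.cvtColor(c["image"],cv2.COLOR_RGB2BGR))
    v=np.asarray(c["view"]); print(n,c["k1"],np.round(c["K"],1).tolist(),-v[:3,:3].T@v[:3,3])
    for q in ["juicer","lock_bar","cap","basket","lemon","mug_a","teaspoon"]:
        for s in silhouettes(q,c)[:2]:
            m=np.argwhere(s["region"]).mean(0)[::-1]; print(q,round(s["conf"],2),s["bbox"],m.round(1),atz(c,m,0.026 if q=="lock_bar" else .186 if q=="cap" else 0.03).round(3))
E
```

```text
{'clock': 0.0, 'joint_pos': array([-1.26500076e+00,  2.41424445e-01,  3.73473503e-03,  1.33519094e+00,
       -3.69119754e-06,  1.57077892e+00]), 'joint_vel': array([ 0.0003924 ,  0.00127918, -0.00020969, -0.00224004, -0.00203966,
        0.00073547]), 'tau': array([ 2.50549274e-04, -3.72320974e+01,  2.52405828e+01,  1.71649747e-02,
       -2.04296407e-05, -2.16965752e-06]), 'eef_pos': array([ 0.15033712, -0.47620939,  0.23041123]), 'tool_rot': array([ 9.88332025e-01,  1.52311270e-01, -1.60539487e-04, -1.02972594e-03]), 'ft_force': array([-0.68896949, -0.12753387,  1.10145616]), 'ft_torque': array([ 0.02169253, -0.00157079, -0.00042026]), 'grasp_force': 0.0, 'grip_width': 0.08544186922971987}
scene -0.036643928873395945 [[372.6, 0.0, 257.6], [0.0, 372.6, 194.3], [0.0, 0.0, 1.0]] [-0.33143859  0.59288234  0.6341528 ]
juicer 0.9 [233.7, 178.7, 305.5, 239.8] [267.  206.4] [ 0.606 -0.184  0.03 ]
lock_bar 0.86 [134.5, 257.0, 192.3, 308.1] [163.8 280.9] [0.447 0.3   0.026]
cap 0.64 [261.7, 173.4, 273.7, 186.6] [265.1 178.9] [ 0.519 -0.105  0.186]
cap 0.31 [172.7, 221.3, 189.9, 240.0] [180.
[... 222 characters left out ...]
 249.7], [0.0, 454.3, 189.7], [0.0, 0.0, 1.0]] [ 0.51662163 -1.14420941  0.92005447]
juicer 0.64 [219.7, 173.2, 287.3, 248.5] [251.5 210. ] [ 0.541 -0.078  0.03 ]
lock_bar 0.64 [217.4, 131.6, 236.9, 169.1] [227.1 150. ] [0.456 0.27  0.026]
cap 0.83 [244.7, 173.4, 263.9, 190.0] [253.4 181.7] [ 0.544 -0.144  0.186]
basket 0.65 [220.6, 175.8, 282.6, 211.3] [252.7 196.3] [ 0.546 -0.01   0.03 ]
lemon 0.64 [273.1, 163.7, 296.1, 179.0] [283.9 169.6] [0.655 0.14  0.03 ]
mug_a 0.69 [254.6, 270.1, 296.8, 326.5] [274.3 296.1] [ 0.595 -0.413  0.03 ]
mug_a 0.41 [180.7, 295.0, 230.3, 312.5] [208.1 302.9] [ 0.431 -0.435  0.03 ]
teaspoon 0.73 [179.5, 294.3, 229.5, 311.0] [209.4 302.5] [ 0.434 -0.434  0.03 ]
```

```bash
ls pics
```

```text
scene0.png
side0.png
```

```bash
python3 - <<'E'
import cv2,numpy as np
a=cv2.imread("pics/scene0.png")[160:320,120:320]; b=cv2.imread("pics/side0.png")[125:265,200:320]
a=cv2.resize(a,None,fx=2.2,fy=2.2,interpolation=3); b=cv2.resize(b,None,fx=2.9,fy=2.9,interpolation=3)
o=np.zeros((420,800,3),np.uint8); o[:352,:440]=a; o[:406,445:793]=b
cv2.imwrite("pics/v1.png",o)
E
```

```text
(no output)
```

View pics/v1.png

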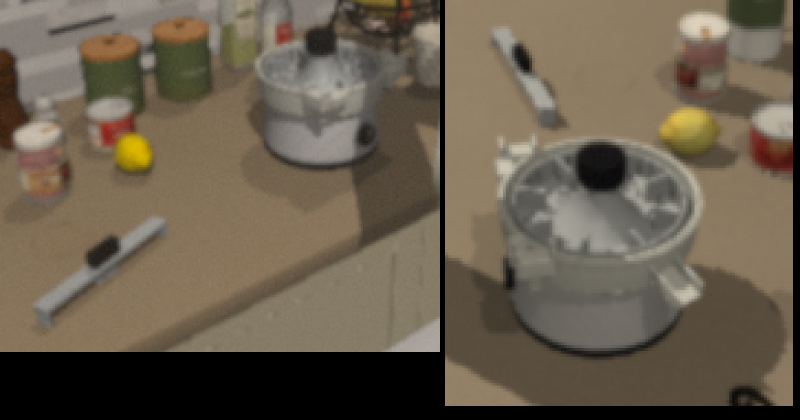

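```bash
python3 - <<'E'
from h import *
S=camera("scene");D=camera("side");W=camera("wrist")
f=lambda o,s,off:(np.array(o)/s+off)
# bar ends (top plate z=.026)
for nm,a,b in [("near",f((40,302),2.2,(120,160)),None),("far",f((163,224),2.2,(120,160)),None),("grip top",f((103,246),2.2,(120,160)),None)]:
    print(nm,a,atz(S,a,.026 if nm!="grip top" else .042).round(3))
for nm,p,z in [("bar far",(500,33),.026),("bar near",(548,112),.026),("grip",(521,56),.042),("earL",(516,150),.145),("earR",(530,258),.145),("cap",(601,153),.186)]:
    q=f(np.array(p)-(445,0),2.9,(200,125)); print("side",nm,q,atz(D,q,z).round(3))
q=f((321,35),2.2,(120,160)); print("cap scene",atz(S,q,.186).round(3))
for c in (S,D):
  m=silhouettes("lock_bar",c)[0]["region"]; g=np.array([atz(c,p[::-1],.026)[:2] for p in np.argwhere(m)]); 
  r=cv2.minAreaRect((g*1000).astype(np.float32)); print(r)
v=np.asarray(W["view"]);print(v.round(3).tolist(),-v[:3,:3].T@v[:3,3],W["K"][0],W["k1"])
E
```

```text
near [138.18181818 297.27272727] [0.427 0.379 0.026]
far [194.09090909 261.81818182] [0.473 0.195 0.026]
grip top [166.81818182 271.81818182] [0.457 0.285 0.042]
side bar far [218.96551724 136.37931034] [0.421 0.368 0.026]
side bar near [235.51724138 163.62068966] [0.488 0.181 0.026]
side grip [226.20689655 144.31034483] [0.452 0.284 0.042]
side earL [224.48275862 176.72413793] [ 0.461 -0.064  0.145]
side earR [229.31034483 213.96551724] [ 0.48  -0.232  0.145]
side cap [253.79310345 177.75862069] [ 0.545 -0.126  0.186]
cap scene [ 0.537 -0.123  0.186]
((450.0476379394531, 296.0505065917969), (64.6335678100586, 221.3723907470703), 20.42049217224121)
((456.7023620605469, 275.3815002441406), (37.760223388671875, 237.70748901367188), 19.763843536376953)
[[0.301, -0.954, 0.001, -0.499], [-0.919, -0.29, 0.268, -0.034], [-0.255, -0.082, -0.963, 0.378], [0.0, 0.0, 0.0, 1.0]] [ 0.21599513 -0.45514681  0.37342347] [331.33607647   0.         254.14374515] -0.06331505811061817
```

Call:
{"method": "drive_tool", "body": {
  "increments": [
    [[24,28,12],[0,0,7],1],
    [[24,28,12],[0,0,7],1],
    [[24,28,12],[0,0,7],1],
    [[24,28,12],[0,0,7],1],
    [[24,28,12],[0,0,7],1],
    [[24,28,12],[0,0,7],1],
    [[24,28,12],[0,0,7],1],
    [[24,28,12],[0,0,7],1]
  ]
}}

```text
clock: 1.72
eef_pos: [0.3433, -0.2513, 0.3282]
tool_rot: [0.799, 0.601, 0.0, 0.0]
ft_force: [0.7, -1.1, -0.8]
grip_width: 0.0853
grasp_force: 0.0
```

Call:
{"method": "drive_tool", "body": {
  "increments": [
    [[24,28,5],[0,0,7],0.5],
    [[24,28,5],[0,0,7],0.5],
    [[24,28,5],[0,0,7],0.5],
    [[24,28,0],[0,0,6],0.5],
    [[0,0,0],[0,0,0],0.5],
    [[0,0,0],[0,0,0],0.5]
  ]
}}

```text
clock: 2.22
eef_pos: [0.4394, -0.1393, 0.342]
tool_rot: [0.638, 0.77, -0.0, -0.0]
ft_force: [-0.1, 0.3, -1.0]
grip_width: 0.0427
grasp_force: 0.0
```

```bash
python3 - <<'E'
from h import *
o=get_obs(); print(o["clock"],o["eef_pos"],o["tool_rot"],o["joint_pos"])
c=camera("wrist"); cv2.imwrite("pics/w1.png",cv2.cvtColor(c["image"],cv2.COLOR_RGB2BGR))
import pickle; pickle.dump(c,open("w1.pkl","wb"))
for q,z in [("cap",.18),("ear_left",.145),("juicer",.137),("lock_bar",.026),("basket",.13)]:
  for s in silhouettes(q,c)[:2]:
    m=np.argwhere(s["region"]).mean(0)[::-1]; print(q,round(s["conf"],2),s["bbox"],atz(c,m,z).round(3))
E
```

```text
2.2167 [ 0.43939484 -0.13926748  0.34195539] [ 6.37879816e-01  7.70135845e-01 -2.30219300e-04 -2.59479783e-04] [-3.06783795e-01  1.42644817e-01  1.67859696e-01  1.59666509e+00
 -2.31860975e-04  1.07670061e+00]
cap 0.57 [338.5, 158.7, 394.3, 213.1] [ 0.544 -0.124  0.18 ]
ear_left 0.95 [260.1, 80.3, 442.0, 272.4] [ 0.532 -0.116  0.145]
juicer 0.79 [261.3, 79.7, 445.0, 268.5] [ 0.535 -0.117  0.137]
basket 0.74 [273.6, 96.4, 430.0, 247.2] [ 0.54  -0.119  0.13 ]
```

View pics/w1.png

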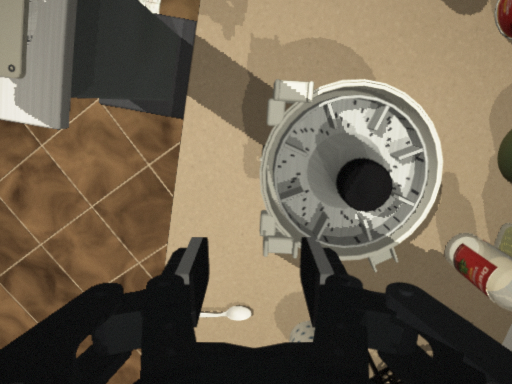

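```bash
cat > ov.py <<'E'
from h import *
import pickle,sys
c=pickle.load(open("w1.pkl","rb")); k=6; x0,y0,x1,y1=250,70,380,170
x1=350;y1=165
def draw(x,y,t,box):
    a,b,w,h,k=box
    im=cv2.resize(cv2.cvtColor(c["image"],4)[b:b+h,a:a+w],None,fx=k,fy=k,interpolation=2)
    R=np.array([[np.cos(t),-np.sin(t),0],[np.sin(t),np.cos(t),0],[0,0,1]])
    T=lambda P:((proj(c,np.array(P)/1000.@R.T+[x,y,0])+.5-[a,b])*k).astype(int)
    th=np.linspace(0,6.3,100)
    for r,z,col in [(94,137,(0,255,0)),(100,137,(0,255,255)),(24,186,(0,0,255))]:
        cv2.polylines(im,[T(np.c_[r*np.cos(th),r*np.sin(th),0*th+z])],False,col,1)
    for s in (1,-1):
        for dx in (-14,14): cv2.polylines(im,[T([[-72+dx,74*s,150],[-72+dx,94*s,150]])],False,(255,0,255),1)
    for i in range(8):
        f=(i+.5)*np.pi/4; cv2.polylines(im,[T([[54*np.cos(f),54*np.sin(f),133],[82*np.cos(f),82*np.sin(f),133]])],False,(255,0,0),1)
    return im
im=draw(*map(float,sys.argv[1:4]),(250,70,200,195,3.07)); cv2.imwrite(sys.argv[4],im)
E
python3 ov.py .541 -.121 .11 pics/o1.png
```

```text
(no output)
```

View pics/o1.png

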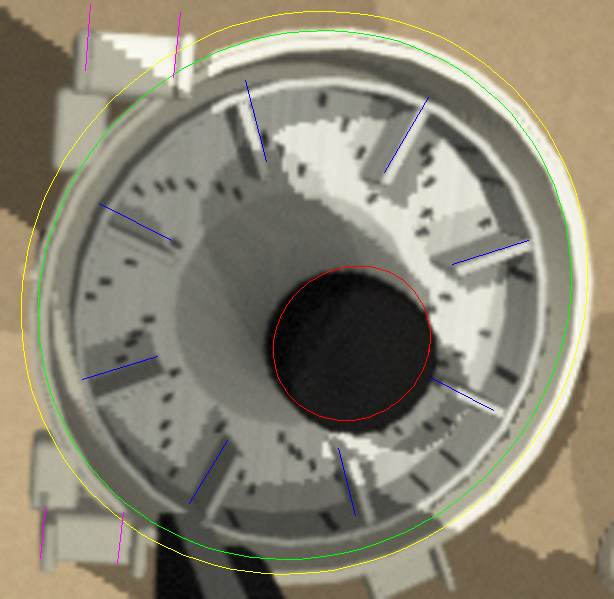

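```bash
cat > fit.py <<'E'
from h import *
import pickle
from scipy.optimize import least_squares
c=pickle.load(open("w1.pkl","rb"))
obs=[];mod=[]
def add(p,m): obs.append(np.array(p)/3.07+[250,70]-.5); mod.append(m)
outer=[(240,95),(427,103),(530,245),(503,413),(369,521)]
for i,p in zip([2,1,0,7,6],outer):
    f=(i+.5)*np.pi/4; add(p,[82*np.cos(f),82*np.sin(f),133])
inn=[(265,178),(388,181),(458,268),(437,380),(343,450)]
for i,p in zip([2,1,0,7,6],inn):
    f=(i+.5)*np.pi/4; add(p,[54*np.cos(f),54*np.sin(f),133])
add((180,35),[-58,94,150]); add((88,33),[-86,94,150]); add((52,568),[-86,-94,150]); add((134,573),[-58,-94,150])
add((357,353),[0,0,186])
obs=np.array(obs);mod=np.array(mod)/1000
def res(p,full=False):
    x,y,t,dz,tb=p
    tt=np.where(np.arange(len(mod))<10,t+tb,t)
    P=np.c_[mod[:,0]*np.cos(tt)-mod[:,1]*np.sin(tt)+x,mod[:,0]*np.sin(tt)+mod[:,1]*np.cos(tt)+y,mod[:,2]+dz]
    return (proj(c,P)-obs).ravel()
for lock in (0,1):
    g=(lambda p:res([*p[:3],0,p[4]])) if lock else res
    r=least_squares(g,[.54,-.12,.1,0,0],loss="soft_l1"); print(r.x.round(4)); print(res(r.x if not lock else [*r.x[:3],0,r.x[4]]).reshape(-1,2).round(1).tolist())
E
python3 fit.py
```

```text
[ 0.545  -0.1243  0.1423 -0.0037  0.0035]
[[1.1, 0.4], [-0.6, 1.1], [-0.2, -0.9], [-0.8, -0.5], [-0.6, -0.7], [0.7, -0.9], [-1.0, 0.0], [-1.2, 0.2], [0.1, 0.3], [1.8, 1.1], [-0.6, -1.0], [0.7, -1.9], [1.6, 1.1], [-0.2, 0.4], [0.2, 0.6]]
[ 0.5438 -0.124   0.1393  0.      0.0083]
[[0.7, -0.2], [-0.4, 0.4], [0.5, -1.1], [-0.2, -0.1], [-0.4, 0.1], [0.4, -1.2], [-0.9, -0.3], [-0.7, 0.2], [0.5, 0.6], [1.9, 1.7], [-0.8, -2.1], [0.1, -3.0], [0.4, 1.9], [-1.1, 1.3], [0.4, 1.0]]
```

Call:
{"method": "drive_tool", "body": {
  "increments": [
    [[1,40,0],[0,0,1],0.6],
    [[1,40,0],[0,0,1],0.6],
    [[1,40,0],[0,0,1],0.6],
    [[1,40,0],[0,0,1],0.6],
    [[1,40,0],[0,0,1],0.6],
    [[1,40,0],[0,0,1],0.6],
    [[1,40,-10],[0,0,0],0.6],
    [[1,40,-10],[0,0,0],0.6]
  ]
}}

```text
clock: 3.18
eef_pos: [0.4468, 0.1802, 0.323]
tool_rot: [0.599, 0.801, 0.001, 0.001]
ft_force: [1.7, -0.0, -0.7]
grip_width: 0.0512
grasp_force: 0.0
```

Call:
{"method": "drive_tool", "body": {
  "increments": [
    [[1,35,-15],[0,0,0],0.6],
    [[2,35,-20],[0,0,0],0.6],
    [[2,33,-20],[0,0,0],0.6],
    [[0,0,-20],[0,0,0],0.6],
    [[0,0,-10],[0,0,0],0.6],
    [[0,0,0],[0,0,0],0.6],
    [[0,0,0],[0,0,0],0.6]
  ]
}}

```text
clock: 3.77
eef_pos: [0.4516, 0.2808, 0.2375]
tool_rot: [0.599, 0.801, -0.0, -0.0]
ft_force: [-0.4, 0.4, 1.2]
grip_width: 0.0513
grasp_force: 0.0
```

```bash
python3 - <<'E'
from h import *
o=get_obs(); print(o["clock"],o["eef_pos"],o["tool_rot"],o["ft_force"])
c=camera("wrist"); cv2.imwrite("pics/w2.png",cv2.cvtColor(c["image"],cv2.COLOR_RGB2BGR))
import pickle; pickle.dump(c,open("w2.pkl","wb"))
for q in ["lock_bar","bar_grip"]:
  for s in silhouettes(q,c)[:2]:
    g=np.array([atz(c,p[::-1],.026)[:2] for p in np.argwhere(s["region"])[::3]]); r=cv2.minAreaRect((g*1000).astype(np.float32)); print(q,round(s["conf"],2),s["bbox"],r)
E
```

```text
3.7667 [0.45162042 0.28079672 0.23749462] [ 5.99019683e-01  8.00734146e-01 -4.87452144e-04 -9.42056395e-05] [-0.43122598  0.43033439  1.18625069]
lock_bar 0.66 [241.3, 59.4, 272.9, 247.9] ((453.4676818847656, 289.9553527832031), (23.001117706298828, 203.66815185546875), 19.893421173095703)
bar_grip 0.61 [237.6, 60.2, 272.7, 247.1] ((453.940673828125, 290.215576171875), (22.650178909301758, 203.41453552246094), 19.825895309448242)
```

View pics/w2.png

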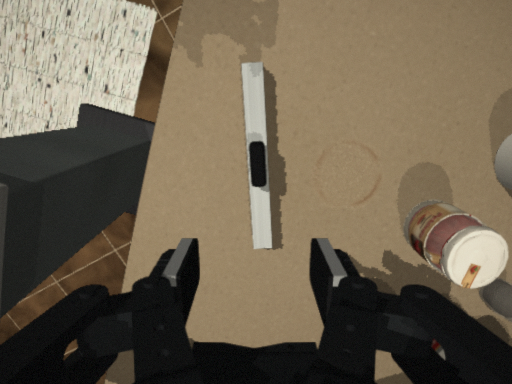

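Call:
{"method": "drive_tool", "body": {
  "increments": [
    [[1,5,-38],[0,0,2],0.6],
    [[1,4,-38],[0,0,1.5],0.6],
    [[0,0,-38],[0,0,0],0.6],
    [[0,0,-36],[0,0,0],0.6],
    [[0,0,-30],[0,0,0],0.6],
    [[0,0,-18],[0,0,0],0.6],
    [[0,0,-10],[0,0,0],0.6],
    [[0,0,0],[0,0,0],0.6]
  ]
}}

```text
clock: 4.58
eef_pos: [0.453, 0.2902, 0.0281]
tool_rot: [0.574, 0.819, -0.001, -0.0]
ft_force: [0.1, 0.2, 0.4]
grip_width: 0.0512
grasp_force: 0.0
```

Call:
{"method": "drive_tool", "body": {
  "increments": [
    [[0,0,0],[0,0,0],0.4],
    [[0,0,0],[0,0,0],0.1],
    [[0,0,0],[0,0,0],0],
    [[0,0,0],[0,0,0],0],
    [[0,0,0],[0,0,0],0],
    [[0,0,0],[0,0,0],0],
    [[0,0,0],[0,0,0],0]
  ]
}}

```text
clock: 5.17
eef_pos: [0.4552, 0.2921, 0.0315]
tool_rot: [0.573, 0.819, 0.002, 0.001]
ft_force: [0.9, -0.2, 6.5]
grip_width: 0.0144
grasp_force: 59.4
```

Call:
{"method": "drive_tool", "body": {
  "increments": [
    [[0,0,10],[0,0,0],0],
    [[0,0,25],[0,0,0],0],
    [[0,0,38],[0,0,0],0],
    [[0,0,38],[0,0,0],0],
    [[0,-10,38],[0,0,-1],0],
    [[1,-20,36],[0,0,-1],0],
    [[2,-30,25],[0,0,-1],0],
    [[2,-38,12],[0,0,-1],0]
  ]
}}

```text
clock: 5.83
eef_pos: [0.4598, 0.1943, 0.2562]
tool_rot: [0.601, 0.8, 0.003, 0.002]
ft_force: [0.7, -0.0, -2.2]
grip_width: 0.0146
grasp_force: 59.0
```

Call:
{"method": "drive_tool", "body": {
  "increments": [
    [[2,-38,0],[0,0,-1],0],
    [[2,-38,0],[0,0,-1],0],
    [[2,-38,0],[0,0,-1],0],
    [[2,-38,0],[0,0,-1],0],
    [[2,-38,0],[0,0,-1],0],
    [[2,-38,0],[0,0,-1],0],
    [[2,-38,0],[0,0,-1],0],
    [[2,-30,0],[0,0,-1],0]
  ]
}}

```text
clock: 6.5
eef_pos: [0.4736, -0.1053, 0.2518]
tool_rot: [0.657, 0.754, -0.0, 0.0]
ft_force: [0.8, 0.4, -1.9]
grip_width: 0.0145
grasp_force: 58.9
```

Call:
{"method": "drive_tool", "body": {
  "increments": [
    [[0,-20,0],[0,0,0],0],
    [[0,-10,0],[0,0,0],0],
    [[0,0,0],[0,0,0],0],
    [[0,0,0],[0,0,0],0]
  ]
}}

```text
clock: 6.83
eef_pos: [0.4742, -0.1323, 0.2514]
tool_rot: [0.656, 0.755, 0.0, -0.001]
ft_force: [-0.2, 0.3, -2.1]
grip_width: 0.0145
grasp_force: 58.9
```

```bash
python3 - <<'E'
from h import *
o=get_obs(); print(o["clock"],o["eef_pos"],o["tool_rot"],o["ft_force"],o["grip_width"])
c=camera("wrist"); cv2.imwrite("pics/w3.png",cv2.cvtColor(c["image"],cv2.COLOR_RGB2BGR))
import pickle; pickle.dump(c,open("w3.pkl","wb"))
z=o["eef_pos"][2]-.0315+.026
for q in ["lock_bar"]:
  for s in silhouettes(q,c)[:2]:
    g=np.array([atz(c,p[::-1],z)[:2] for p in np.argwhere(s["region"])[::3]]); r=cv2.minAreaRect((g*1000).astype(np.float32)); print(q,round(s["conf"],2),s["bbox"],r)
E
```

```text
6.8333 [ 0.4741801  -0.13229003  0.25138703] [ 6.56105344e-01  7.54669098e-01  2.70032126e-04 -5.06444648e-04] [-0.21731052  0.27204415 -2.0682824 ] 0.01451232233286865
lock_bar 0.6 [228.9, 26.7, 277.4, 348.1] ((471.7736511230469, -110.7077407836914), (21.792768478393555, 157.00543212890625), 7.988533973693848)
```

View pics/w3.png

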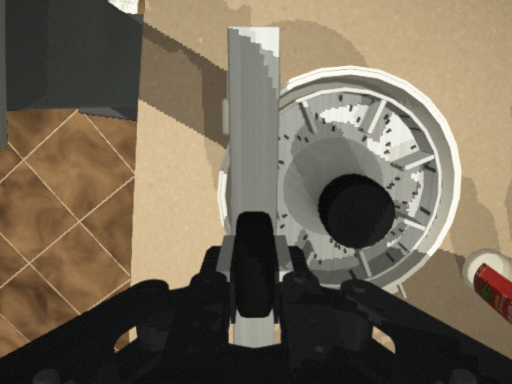

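```bash
sed -i 's/"w1.pkl"/sys.argv[5]/; s/^im=draw.*//' ov.py; cat >> ov.py <<'E'
x,y,t=map(float,sys.argv[1:4]); box=(215,20,255,280,2.1)
im=draw(x,y,t,box); cv2.imwrite(sys.argv[4],im)
E
python3 ov.py .544 -.124 .14 pics/o3.png w3.pkl
```

```text
(no output)
```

View pics/o3.png

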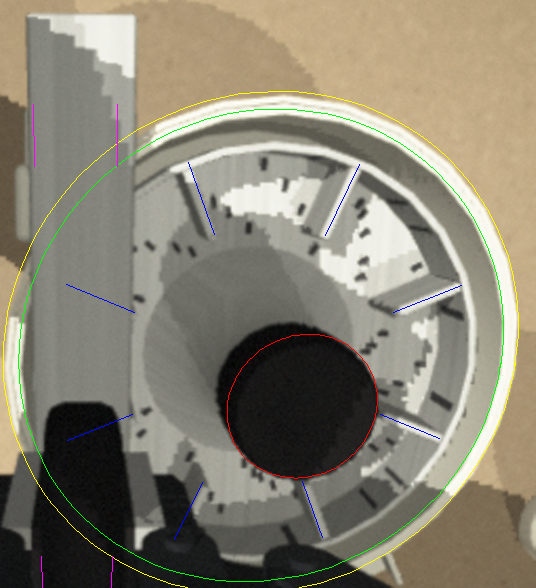

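Call:
{"method": "drive_tool", "body": {
  "increments": [
    [[-2,0,-20],[0,0,0],0],
    [[0,0,-25],[0,0,0],0],
    [[0,0,-15],[0,0,0],0],
    [[0,0,-10],[0,0,0],0],
    [[0,0,-8],[0,0,0],0],
    [[0,0,0],[0,0,0],0]
  ]
}}

```text
clock: 7.43
eef_pos: [0.4718, -0.1317, 0.172]
tool_rot: [0.655, 0.755, -0.001, -0.001]
ft_force: [-0.3, 0.1, -2.4]
grip_width: 0.0149
grasp_force: 58.9
```

Call:
{"method": "drive_tool", "body": {
  "increments": [
    [[0,0,-5],[0,0,0],0],
    [[0,0,-5],[0,0,0],0],
    [[0,0,-4],[0,0,0],0],
    [[0,0,-2],[0,0,0],0],
    [[0,0,0],[0,0,0],0]
  ]
}}

```text
clock: 7.85
eef_pos: [0.4723, -0.1328, 0.157]
tool_rot: [0.656, 0.755, -0.0, -0.0]
ft_force: [-0.5, -0.6, -2.5]
grip_width: 0.0147
grasp_force: 58.9
```

Call:
{"method": "drive_tool", "body": {
  "increments": [
    [[0,0,-2],[0,0,0],0],
    [[0,0,-2],[0,0,0],0],
    [[0,0,-2],[0,0,0],0],
    [[0,0,-1],[0,0,0],0],
    [[0,0,0],[0,0,0],0]
  ]
}}

```text
clock: 8.27
eef_pos: [0.4727, -0.1329, 0.1516]
tool_rot: [0.656, 0.755, 0.0, 0.001]
ft_force: [-3.1, 0.8, 6.0]
grip_width: 0.0144
grasp_force: 59.9
```

```bash
python3 - <<'E'
from h import *
o=get_obs(); print(o["clock"],o["eef_pos"],o["ft_force"],o["ft_torque"],o["grip_width"])
a=camera("side");w=camera("wrist")
A=cv2.resize(a["image"][150:250,200:300],None,fx=4,fy=4,interpolation=2);B=cv2.resize(w["image"][0:290,180:470],(398,400))
cv2.imwrite("pics/v4.png",cv2.cvtColor(np.hstack([A,B]),4))
E
```

```text
8.2667 [ 0.47271856 -0.1329374   0.15158427] [-3.10567218  0.83064189  6.04104736] [ 0.15153918  0.52289805 -0.03227343] 0.014446033165645947
```

View pics/v4.png

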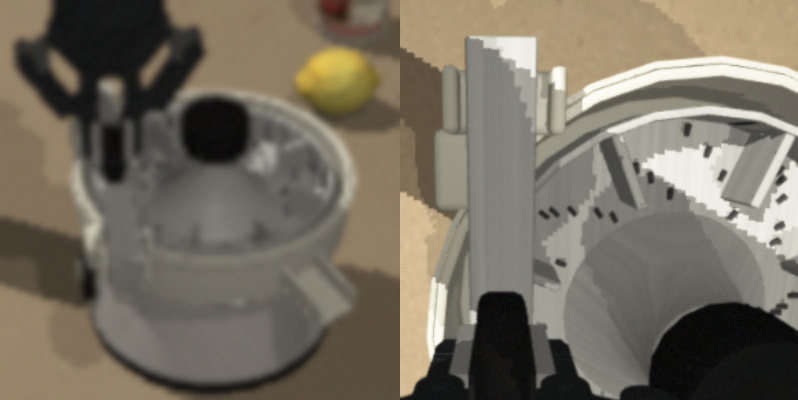

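Call:
{"method": "drive_tool", "body": {
  "increments": [
    [[0,0,-1],[0,0,0],0],
    [[0,0,0],[0,0,0],0.2],
    [[0,0,0],[0,0,0],0.35],
    [[0,0,0],[0,0,0],0.35],
    [[0,0,0],[0,0,0],0.35],
    [[0,0,0],[0,0,0],0.35],
    [[0,0,0],[0,0,0],0.35]
  ]
}}

```text
clock: 8.95
eef_pos: [0.4725, -0.1328, 0.1491]
tool_rot: [0.656, 0.755, -0.0, -0.0]
ft_force: [0.6, 0.8, -0.8]
grip_width: 0.03
grasp_force: 0.0
```

Call:
{"method": "drive_tool", "body": {
  "increments": [
    [[0,0,5],[0,0,0],0.35],
    [[0,0,20],[0,0,0],0.35],
    [[0,0,35],[0,0,0],0.35],
    [[0,0,35],[0,0,0],0.35],
    [[0,0,15],[0,0,0],0.35],
    [[0,0,0],[0,0,0],0.35],
    [[0,0,0],[0,0,0],0.5]
  ]
}}

```text
clock: 9.53
eef_pos: [0.4732, -0.133, 0.2604]
tool_rot: [0.656, 0.755, 0.001, 0.001]
ft_force: [0.3, 0.4, -0.9]
grip_width: 0.0408
grasp_force: 0.0
```

```bash
python3 - <<'E'
from h import *
o=get_obs(); print(o["clock"],o["eef_pos"],o["tool_rot"],o["ft_force"],o["ft_torque"],o["joint_pos"])
c=camera("wrist"); cv2.imwrite("pics/w5.png",cv2.cvtColor(c["image"],cv2.COLOR_RGB2BGR))
import pickle; pickle.dump(c,open("w5.pkl","wb"))
for s in silhouettes("lock_bar",c)[:2]:
    g=np.array([atz(c,p[::-1],.146)[:2] for p in np.argwhere(s["region"])[::3]]); r=cv2.minAreaRect((g*1000).astype(np.float32)); print(round(s["conf"],2),s["bbox"],r)
for s in silhouettes("cap",c)[:2]: print(s["conf"],s["bbox"])
E
python3 ov.py .544 -.124 .14 pics/o5.png w5.pkl
```

```text
9.5333 [ 0.47318362 -0.13298063  0.2603936 ] [6.55914428e-01 7.54834007e-01 5.90272503e-04 1.23986523e-03] [ 0.34462728  0.44895442 -0.86265924] [ 0.05865042 -0.00924547 -0.04160854] [-2.73972094e-01  2.10779909e-01  4.21826314e-02  1.39945265e+00
  7.97924375e-06  1.15681638e+00]
0.63 [239.5, 59.5, 267.4, 303.4] ((473.926513671875, -134.0653076171875), (21.928585052490234, 201.96023559570312), 7.999917030334473)
0.4 [222.0, 63.5, 454.5, 299.7] ((541.705810546875, -122.0478515625), (192.04896545410156, 191.16351318359375), 10.839990615844727)
0.71 [316.4, 169.3, 392.1, 241.0]
```

View pics/o5.png

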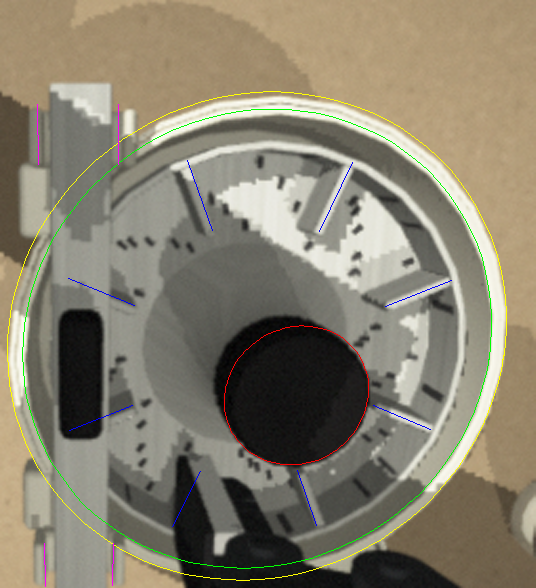

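Call:
{"method": "drive_tool", "body": {
  "increments": [
    [[36,5,0],[0,0,0],0.78],
    [[35,4,0],[0,0,0],0.78],
    [[0,0,-15],[0,0,0],0.78],
    [[0,0,-25],[0,0,0],0.78],
    [[0,0,-25],[0,0,0],0.78],
    [[0,0,-15],[0,0,0],0.78],
    [[0,0,-8],[0,0,0],0.78],
    [[0,0,0],[0,0,0],0.78]
  ]
}}

```text
clock: 10.35
eef_pos: [0.5413, -0.1233, 0.1678]
tool_rot: [0.656, 0.755, -0.002, -0.003]
ft_force: [0.6, 0.9, 0.6]
grip_width: 0.0668
grasp_force: 0.0
```

Call:
{"method": "drive_tool", "body": {
  "increments": [
    [[0,0,-7],[0,0,0],0.78],
    [[0,0,-7],[0,0,0],0.78],
    [[0,0,0],[0,0,0],0.78],
    [[0,0,0],[0,0,0],0.78]
  ]
}}

```text
clock: 10.68
eef_pos: [0.5436, -0.1238, 0.1576]
tool_rot: [0.656, 0.755, 0.0, 0.0]
ft_force: [0.2, 0.6, 0.5]
grip_width: 0.0666
grasp_force: 0.0
```

Call:
{"method": "drive_tool", "body": {
  "increments": [
    [[0,0,0],[0,0,0],0.5],
    [[0,0,0],[0,0,0],0.2],
    [[0,0,0],[0,0,0],0],
    [[0,0,0],[0,0,0],0],
    [[0,0,0],[0,0,0],0],
    [[0,0,0],[0,0,0],0]
  ]
}}

```text
clock: 11.18
eef_pos: [0.5445, -0.1239, 0.1584]
tool_rot: [0.656, 0.755, 0.001, 0.001]
ft_force: [1.7, 0.8, 5.2]
grip_width: 0.0459
grasp_force: 61.6
```

```bash
python3 -c "
from h import *
o=get_obs(); print(o['eef_pos'],o['ft_force'].round(2),o['ft_torque'].round(3),o['grip_width'])"
```

```text
[ 0.5444989  -0.12387959  0.1584336 ] [1.66 0.8  5.24] [ 0.089 -0.246 -0.003] 0.04594002000318902
```

Call:
{"method": "drive_tool", "body": {
  "increments": [
    [[0,0,0],[0,0,3],0],
    [[0,0,0],[0,0,3],0],
    [[0,0,0],[0,0,3],0],
    [[0,0,0],[0,0,3],0],
    [[0,0,0],[0,0,0],0],
    [[0,0,0],[0,0,0],0]
  ]
}}

```text
clock: 11.68
eef_pos: [0.5438, -0.1238, 0.1582]
tool_rot: [0.573, 0.819, 0.0, 0.001]
ft_force: [-0.7, 0.6, 5.7]
grip_width: 0.0461
grasp_force: 61.9
```

```bash
python3 -c "
from h import *
o=get_obs(); print(o['eef_pos'],o['ft_force'].round(2),o['ft_torque'].round(3),o['tool_rot'])"
```

```text
[ 0.54380847 -0.12375627  0.15822983] [-0.66  0.64  5.72] [0.164 0.094 0.001] [5.73313674e-01 8.19335738e-01 3.13184319e-04 5.30209573e-04]
```

Call:
{"method": "drive_tool", "body": {
  "increments": [
    [[0,0,0],[0,0,3],0],
    [[0,0,0],[0,0,3],0],
    [[0,0,0],[0,0,2],0],
    [[0,0,0],[0,0,0],0],
    [[0,0,0],[0,0,0],0]
  ]
}}

```text
clock: 12.1
eef_pos: [0.543, -0.1238, 0.158]
tool_rot: [0.515, 0.857, -0.0, -0.0]
ft_force: [-1.9, 0.9, 5.9]
grip_width: 0.0457
grasp_force: 61.9
```

```bash
python3 -c "
from h import *
o=get_obs(); print(o['eef_pos'],o['ft_force'].round(2),o['ft_torque'].round(3),o['tool_rot'])"
```

```text
[ 0.54296693 -0.12378346  0.15798825] [-1.94  0.9   5.94] [0.064 0.377 0.041] [ 5.14868090e-01  8.57269368e-01 -1.99337170e-04 -1.99674427e-04]
```

Call:
{"method": "drive_tool", "body": {
  "increments": [
    [[0,0,0],[0,0,3],0],
    [[0,0,0],[0,0,3],0],
    [[0,0,0],[0,0,3],0],
    [[0,0,0],[0,0,3],0],
    [[0,0,0],[0,0,0],0],
    [[0,0,0],[0,0,0],0]
  ]
}}

```text
clock: 12.6
eef_pos: [0.5427, -0.1246, 0.1579]
tool_rot: [0.423, 0.906, -0.001, -0.0]
ft_force: [-1.7, -1.0, 5.3]
grip_width: 0.0459
grasp_force: 61.9
```

```bash
python3 -c "
from h import *
o=get_obs(); print(o['eef_pos'],o['ft_force'].round(2),o['ft_torque'].round(3),o['tool_rot'])"
```

```text
[ 0.5427368  -0.12462665  0.1578686 ] [-1.65 -1.    5.34] [-0.234  0.484  0.037] [ 4.22725079e-01  9.06257415e-01 -9.95818908e-04 -1.18786712e-04]
```

Call:
{"method": "drive_tool", "body": {
  "increments": [
    [[0,0,0],[0,0,4],0],
    [[0,0,0],[0,0,4],0],
    [[0,0,0],[0,0,4],0],
    [[0,0,0],[0,0,4],0],
    [[0,0,0],[0,0,4],0],
    [[0,0,0],[0,0,0],0],
    [[0,0,0],[0,0,0],0]
  ]
}}

```text
clock: 13.18
eef_pos: [0.5423, -0.1244, 0.1578]
tool_rot: [0.259, 0.966, -0.001, -0.001]
ft_force: [-3.9, -0.8, 5.9]
grip_width: 0.0462
grasp_force: 61.9
```

```bash
python3 -c "
from h import *
o=get_obs(); print(o['eef_pos'],o['ft_force'].round(2),o['ft_torque'].round(3),o['tool_rot'])"
```

```text
[ 0.54225384 -0.12437039  0.15775653] [-3.94 -0.78  5.92] [-0.196  0.661  0.002] [ 2.58847457e-01  9.65917459e-01 -8.70445116e-04 -8.36510727e-04]
```

Call:
{"method": "drive_tool", "body": {
  "increments": [
    [[0,0,0],[0,0,4],0],
    [[0,0,0],[0,0,4],0],
    [[0,0,0],[0,0,4],0],
    [[0,0,0],[0,0,4],0],
    [[0,0,0],[0,0,4],0],
    [[0,0,0],[0,0,0],0],
    [[0,0,0],[0,0,0],0]
  ]
}}

```text
clock: 13.77
eef_pos: [0.5424, -0.1255, 0.1578]
tool_rot: [0.088, 0.996, -0.002, -0.001]
ft_force: [-2.5, -4.0, 6.1]
grip_width: 0.0458
grasp_force: 61.9
```

```bash
python3 -c "
from h import *
o=get_obs(); print(o['eef_pos'],o['ft_force'].round(2),o['ft_torque'].round(3),o['tool_rot'])"
```

```text
[ 0.54235489 -0.12550225  0.15778913] [-2.51 -3.96  6.15] [-0.703  0.629 -0.027] [ 8.75810423e-02  9.96155493e-01 -1.78935355e-03 -7.69904459e-04]
```

Call:
{"method": "drive_tool", "body": {
  "increments": [
    [[0,0,0],[0,0,4],0],
    [[0,0,0],[0,0,4],0],
    [[0,0,0],[0,0,4],0],
    [[0,0,0],[0,0,4],0],
    [[0,0,0],[0,0,4],0],
    [[0,0,0],[0,0,0],0],
    [[0,0,0],[0,0,0],0]
  ]
}}

```text
clock: 14.35
eef_pos: [0.5423, -0.1264, 0.1578]
tool_rot: [-0.086, 0.996, -0.002, -0.001]
ft_force: [-3.5, -5.5, 5.3]
grip_width: 0.0461
grasp_force: 65.1
```

```bash
python3 -c "
from h import *
o=get_obs(); print(o['eef_pos'],o['ft_force'].round(2),o['ft_torque'].round(3),o['tool_rot'],o['joint_pos'])"
```

```text
[ 0.54232043 -0.12636379  0.15783586] [-3.46 -5.49  5.3 ] [-1.149  0.627 -0.569] [-0.0856333   0.99632333 -0.00234555 -0.0011183 ] [-0.22611377  0.39348132  0.02486061  1.20286502 -0.00515109 -0.3975892 ]
```

Call:
{"method": "drive_tool", "body": {
  "increments": [
    [[0,0,0],[0,0,-4],0],
    [[0,0,0],[0,0,-4],0],
    [[0,0,2],[0,0,0],0],
    [[0,0,2],[0,0,0],0],
    [[0,0,2],[0,0,0],0],
    [[0,0,0],[0,0,0],0]
  ]
}}

```text
clock: 14.85
eef_pos: [0.5423, -0.1259, 0.1628]
tool_rot: [-0.017, 1.0, -0.002, -0.002]
ft_force: [-1.2, -4.8, 1.4]
grip_width: 0.0457
grasp_force: 64.1
```

```bash
python3 - <<'E'
from h import *
o=get_obs(); print(o['eef_pos'],o['ft_force'].round(2),o['ft_torque'].round(3))
a=camera("side");w=camera("wrist")
A=cv2.resize(a["image"][150:250,200:300],None,fx=4,fy=4,interpolation=2);B=cv2.resize(w["image"],(400,300));B=np.vstack([B,np.zeros((100,400,3),np.uint8)])
cv2.imwrite("pics/v6.png",cv2.cvtColor(np.hstack([A,B]),4))
E
```

```text
[ 0.5422847  -0.12590216  0.16277151] [-1.19 -4.81  1.39] [-1.099  0.331 -0.06 ]
```

View pics/v6.png

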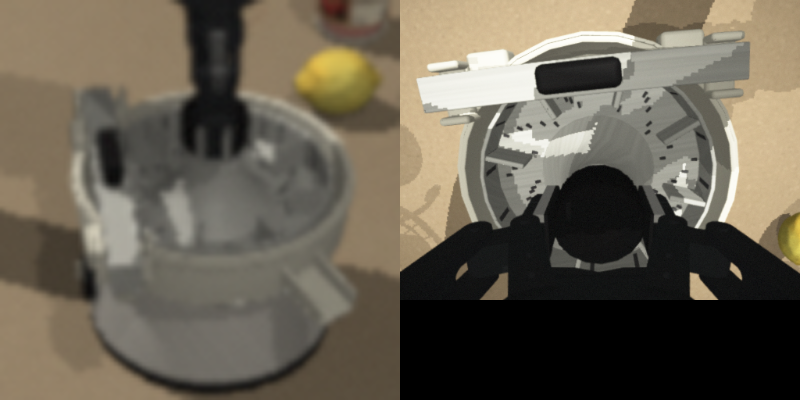

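Call:
{"method": "drive_tool", "body": {
  "increments": [
    [[0,0,2],[0,0,0],0],
    [[0,0,2],[0,0,0],0],
    [[0,0,2],[0,0,0],0],
    [[0,0,2],[0,0,0],0],
    [[0,0,0],[0,0,0],0]
  ]
}}

```text
clock: 15.37
eef_pos: [0.5424, -0.1251, 0.1704]
tool_rot: [-0.017, 1.0, -0.001, -0.002]
ft_force: [-1.5, -5.0, -2.5]
grip_width: 0.0459
grasp_force: 63.8
```

```bash
python3 - <<'E'
from h import *
o=get_obs(); print(o['eef_pos'],o['ft_force'].round(2),o['ft_torque'].round(3),o['grip_width'])
for n,z,zs in (("side",.146,.186),("wrist",.146,.186)):
  c=camera(n)
  for s in silhouettes("lock_bar",c)[:1]:
    g=np.array([atz(c,p[::-1],z)[:2] for p in np.argwhere(s["region"])[::3]]); print(n,s["conf"],cv2.minAreaRect((g*1000).astype(np.float32)))
  for s in silhouettes("cap",c)[:1]:
    print("cap",s["conf"],s["bbox"], proj(c,[[.544,-.124,.158],[.544,-.124,.186],[.544,-.124,.200]]).round(1).tolist())
E
```

```text
[ 0.54243061 -0.12508884  0.17040235] [-1.48 -4.96 -2.52] [-1.139  0.203 -0.   ] 0.045922851601037845
side 0.96 ((471.8092956542969, -151.52053833007812), (23.260345458984375, 230.807373046875), 7.442337512969971)
cap 0.6 [218.0, 173.3, 289.8, 246.7] [[253.3, 185.5], [253.5, 177.4], [253.6, 173.3]]
wrist 0.96 ((472.5654296875, -138.1803741455078), (22.747703552246094, 202.63385009765625), 7.714426040649414)
cap 0.76 [193.5, 210.3, 316.0, 338.6] [[254.2, 244.6], [254.0, 271.4], [253.8, 289.0]]
```

Call:
{"method": "drive_tool", "body": {
  "increments": [
    [[0,0,3],[0,0,0],0],
    [[0,0,3],[0,0,0],0],
    [[0,0,3],[0,0,0],0],
    [[0,0,3],[0,0,0],0],
    [[0,0,4],[0,0,0],0],
    [[0,0,4],[0,0,0],0],
    [[0,0,0],[0,0,0],0]
  ]
}}

```text
clock: 16.25
eef_pos: [0.5443, -0.1234, 0.1928]
tool_rot: [-0.018, 1.0, 0.0, 0.001]
ft_force: [0.1, -1.4, -1.1]
grip_width: 0.0458
grasp_force: 63.7
```

Call:
{"method": "drive_tool", "body": {
  "increments": [
    [[0,0,8],[0,0,0],0],
    [[0,0,10],[0,0,0],0],
    [[0,0,10],[0,0,0],0],
    [[0,0,10],[0,0,0],0],
    [[0,0,10],[0,0,0],0],
    [[0,0,5],[0,0,0],0],
    [[0,0,0],[0,0,0],0],
    [[0,0,0],[0,0,0],0]
  ]
}}

```text
clock: 16.92
eef_pos: [0.5437, -0.1239, 0.2447]
tool_rot: [-0.018, 1.0, -0.0, 0.0]
ft_force: [-0.2, 0.6, -3.3]
grip_width: 0.046
grasp_force: 63.8
```

```bash
python3 - <<'E'
from h import *
o=get_obs(); print(o['eef_pos'],o['ft_force'].round(2),o['ft_torque'].round(3),o['grip_width'],o['joint_vel'].round(3))
a=camera("side");w=camera("wrist")
A=cv2.resize(a["image"][140:240,200:300],None,fx=4,fy=4,interpolation=2);B=cv2.resize(w["image"],(400,300));B=np.vstack([B,np.zeros((100,400,3),np.uint8)])
cv2.imwrite("pics/v7.png",cv2.cvtColor(np.hstack([A,B]),4))
E
```

```text
[ 0.54374942 -0.12389719  0.24470806] [-0.21  0.62 -3.34] [ 0.032 -0.009  0.013] 0.04598350773750199 [ 0.     0.014 -0.024 -0.004 -0.001  0.001]
```

View pics/v7.png

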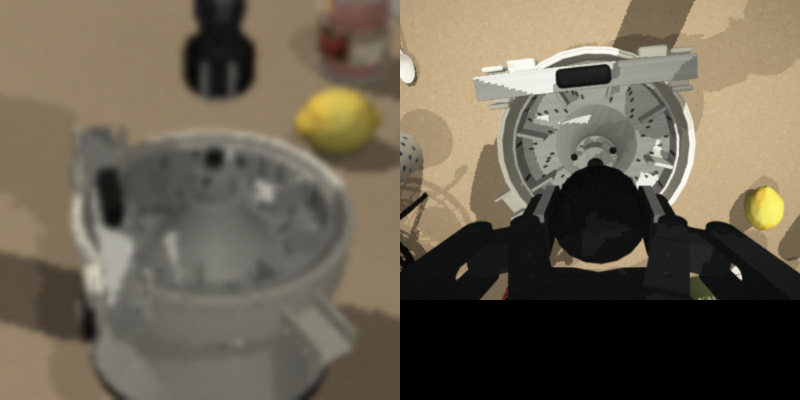

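The cap hangs in the gripper, about 86 mm above where it sat (side panel around (218,65)). The empty spindle shows below it, and the bar still lies in both ears. Handing in.

Call:
{"method": "drive_tool", "body": {
  "increments": [
    [[0,0,0],[0,0,0],0],
    [[0,0,0],[0,0,0],0],
    [[0,0,0],[0,0,0],0],
    [[0,0,0],[0,0,0],0]
  ]
}}

```text
clock: 17.35
eef_pos: [0.5434, -0.1238, 0.244]
tool_rot: [-0.018, 1.0, 0.0, -0.0]
ft_force: [0.3, 0.0, -2.1]
grip_width: 0.046
grasp_force: 63.8
```

```bash
python3 -c "
from workcell import job_done
print(job_done())"
```

```text
the job is handed in; nothing more can be done
None
```

The lock bar lies seated in both ears and is let go, the cap unscrewed anticlockwise and is held about 86 mm above where it sat, and the job was handed in at 17.4 s; no verdict was returned.

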